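# Fetch a hanging pack from a deep rack bay with the hook rod

## Task

Take the two-pronged hook rod from the tool stand and with it alone, never touching the carton with the fingers, unhook the tall narrow carton from its peg deep in the hang rack; go gently, feeling for the slot in its hang tab without crushing the pack or bending the peg. Bring it out, set it down in the grey order tray without dropping it, hang the rod back in the notch it came from, and leave the other packs and the other rod where they hang.

Things in the scene. Friction and masses are not known exactly. Their poses are not given: they have to be found in the camera images.
- rack: Grey sheet-steel hang rack fixed to the bench, 130 deep x 228 wide x 195 high, open at top and front, sheet 3 thick. Three bays side by side: centres at own y = -75, 0, +75, inside width 72, front lip 40 high. Origin: centre of the underside; own x points from the open front (x = -65) to the closed back (inner face x = +62), z up. A peg in each bay (see rack_peg).
- rack_peg (a point): Where the middle peg leaves the back wall: rack's own x = +62, y = 0, peg axis 117 above the bench (the other two pegs: same at y = -75 and +75). Each is a steel wire of 6 diameter, level along the bay's centre line from the back wall to rack x = -6, then rising 4.5 over its last 9 (end at x = -15).
- tall_carton: The pack to fetch: cardboard carton 40 wide x 44 high x 26 deep under a stiff tab, 0.09 to 0.18 kg. Origin: middle of the upper edge of the tab's slot, mid thickness; x through the tab to the rack's back, z up. Tab 4 thick, 46 wide, top at z = +9; slot 36 wide, z = 0 to -13; carton from z = -20 to -64. The slot's upper edge rests on a peg, 28 to 38 from the back wall; it can slide and swing.
- wide_carton: Another pack, to be left on its peg: same tab and origin, carton 58 wide x 24 high x 26 deep.
- blister_card: Another pack, to be left on its peg: same tab and origin, flat card 54 wide x 40 high with a round clear bubble.
- rod: Telescopic hook rod, 0.19 kg, upright, hanging by its collar in one notch of the stand, prongs roughly towards the notch's open side. Origin: centre of the underside of the collar (disc of 34 diameter, 5 thick), which rests on the notch's arms; z up, prongs point to own +x. Square rubber handle 20 x 20, sides along own x and y, from z = 5 to 65: grip it near z = 35.
- rod_tube_end (a point): On the rod's axis, 58 below its origin: lower end of its 10 diameter tube. A 7 diameter shank comes out of it, stiffly telescoped (holds 60 N) to an UNKNOWN length, different each time: find it by touch. It ends in a fork with prongs (see rod_axis) whose axes lie somewhere 105 to 155 below the rod's origin.
- rod_axis (a point): Middle of the handle, on the rod's axis 35 above its origin. The fork at the other end, 5 diameter wire: crossbar, two legs 25 long at own y = -9 and +9 directly below the axis, each bent at the bottom into a prong to own +x: level for 13 ahead of the leg axis, then a tip turned up 4 (in all 17.5 ahead of the leg axis, 9 high).
- magnet_rod: Another rod, to be left in the other notch: same handle and collar, but a plain round magnet of 18 diameter at its lower end.
- stand: Dark steel tool stand fixed to the bench, base 130 x 190. Two notches open to own -x, at own x = 0, y = +55 and -55: each between two level arms 12 wide with a gap of 16, from x = -25 to +60, top 180 above the bench; the collars rest on the arms. A rod is lifted some 8 mm and drawn 60 to own -x; it goes back the same way. Origin: under the base, between the notches.
- tray: Grey order tray, loose, 1 kg, 200 (own x) x 160 (own y) x 45 high, walls and floor 4 thick, open top. Origin: centre of the underside.
Things that resemble listed ones, but are neither listed nor needed, are in the scene too. Leave any pink look-alike of the rod alone. What is shaped like the tall_carton but pink is not meant.

How it is judged:
By the outcome, as a careful person would: the job done as asked, in the order asked, and still so for the second after the job is handed in, with the robot touching nothing.
It also fails if it takes over 72 s, if anything falls off the work surface, if the arm or the gripper's body presses on something with over 40 N, if the wrist force passes 120 N, or if a joint passes its speed limit or range.

## Robot

A 6-joint arm with a two-finger parallel gripper is mounted at the origin on the work surface. World frame = base frame: x ahead of the robot, y to its left, z up, the work surface at z = 0. Lengths are in m, angles in rad, forces in N, time in s.
With the tool pointing down it reaches from about 0.4 to 0.825 m from the base axis. Payload 7 kg.
Tool frame: the origin (TCP) lies between the finger pads; the fingertips stand 8 mm ahead of it and the grasp point (between the pads) lies 11 mm behind it (arm.finger_overhang is the distance from the TCP to the fingertips, in m); z points along the fingers, y is the line along which they close (so a half turn about z gives the same grasp; the last joint's range is limited). The gripper opens to 88 mm and grips with 3 to 60 N. Pads are 19 mm wide; open, the fingers measure 130 mm over their backs; the gripper's body (78 mm by 193 mm) begins 47 mm behind the grasp point.
Start: joints at [1.491, 0.359, 0.012, 0, -1.224, -0.288], TCP at [0.243, 0.63, 0.235] pointing down, gripper open.
Joint ranges: [-3.07, 3.07], [-1.43, 2.12], [-1.02, 1.25], [-3.03, 1.67], [-3.05, -0], [-3.03, 3.03]. Speed limits (rad/s): [2.39, 2.39, 3.01, 3.14, 3.14, 3.14].

## Interface

Orientations are given as [roll, pitch, yaw] about the fixed x, y, z axes, in that order (R = Rz(yaw) Ry(pitch) Rx(roll)).
In Python, from station import arm gives the robot as it stands.
- The arm moves only by the tool move_arm, never from a script. Its argument "rows" is text: rows parted by semicolons, each of 7 numbers parted by spaces: the turn, a rotation vector about the tool's x, y, z in degrees, then the shift along the tool's x, y, z in m, then the finger opening in m, from 0 to 0.0876. A call has 1 to 8 rows; each row shifts and turns the commanded pose from where the row before left it, along the tool's axes as they then stand; what a row does not reach is not made up. A row lasts 1/8 s, in which the tool goes at most 62.5 mm and 10.7 degrees, less where a joint would pass 70% of its speed; a pose out of reach is approached as far as the arm can. A call is refused whole if a number of a shift passes 0.0625 or a number of a turn 10.7, either way. A call with a gripper value outside its range is refused whole. The fingers move at their own pace and stop on an object; "squeeze" is the grip in N (left out, the last holds). Time passes only in rows, so rows that do not move let the fingers close. It gives the time, the measured TCP pose, the force, the opening and the grip force at its end, in the units of the state.
- arm.get_state(): the state, without advancing time (a new reading comes with each control period).
- arm.grab_frame(name): name is "scene" or "top" or "wrist"; returns (picture, depth): 480x640x3 uint8, blue, green, red; 480x640 float32, m along the optical axis (not along the pixel's ray), 0 where there is no reading.
- arm.camera_model(name): a dict with "mtx" (3x3 intrinsics, pixels), "camera_from_world" (4x4, takes a point from world to camera coordinates); the wrist camera has in their place "mount" (4x4, takes a point from camera to tool coordinates, whose origin is the TCP and whose axes are the flange's). Camera axes: x right, y down, z forward; pixel columns grow to the right and rows downward; lengths in m; the calibration is good to about 2 mm. A picture is of the moment at which its call begins: read the wrist's pose just before it. camera_model takes no time and is no camera call.
- arm.job_done(): hands the job in; it is judged then, once.
The state is a dict: "t": time; "q": joint angles; "qd": joint speeds; "joint_efforts": joint torques, N m; "eef_pos": TCP position; "ee_rot": TCP orientation; "force": force on the tool from outside, world axes, zero at the start; "moment": the same for the moment, N m; "width": finger opening in m; "gripper_force": force on a finger pad.
Only numpy, scipy, OpenCV 4.12 (cv2) and the standard library are available. Lean on these libraries where they do the work, as an engineer would, in place of code of your own. Each camera call takes 0.05 s, during which the arm holds its last target. There are 200 camera calls.

## Working session

There is one attempt and no reset: what is moved stays moved. The work goes in short steps, Python scripts to look and compute and a tool call to move; the robot and the scene stay as the last step left them, time stands still between calls to the robot, and variables do not carry over. Pictures are saved under pics/ and viewed, at most 10 in all, crops included, and the job is handed in when it is done.

Besides the shell and the picture viewer there is one more tool, called after ">>>" by a JSON object that holds its "method" and its "body", one argument or row to a line. move_arm: Moves the arm, as the interface text tells. Its arguments: {"type":"object","properties":{"rows":{"type":"string"},"squeeze":{"type":"number"}},"required":["rows"]}

```bash
ls; mkdir -p pics; cat > h.py <<'E'
import numpy as np,cv2
from scipy.spatial.transform import Rotation as R
from station import arm
def cam(n):
    m=arm.camera_model(n); K=np.array(m["mtx"])
    if n=="wrist":
        s=arm.get_state(); T=np.eye(4); T[:3,:3]=R.from_euler('xyz',s["ee_rot"]).as_matrix(); T[:3,3]=s["eef_pos"]
        return K,T@np.array(m["mount"])
    return K,np.linalg.inv(np.array(m["camera_from_world"]))
def cloud(n):
    K,T=cam(n); im,d=arm.grab_frame(n)
    v,u=np.mgrid[0:480,0:640]
    P=np.stack([(u-K[0,2])/K[0,0]*d,(v-K[1,2])/K[1,1]*d,d],-1)@T[:3,:3].T+T[:3,3]
    P[d==0]=np.nan
    return im,d,P
E
python3 - <<'E'
from h import *
s=arm.get_state(); print(s)
for n in ("scene","top"):
    im,d,P=cloud(n); cv2.imwrite(f"pics/{n}.png",im); np.savez(f"{n}.npz",im=im,d=d,P=P)
    print(n,cam(n)[0].tolist(),cam(n)[1].round(3).tolist())
print(arm.camera_model("wrist"))
E
```

```text
pics
{'t': 0.0, 'q': array([ 1.49110755e+00,  3.59361342e-01,  1.10565378e-02, -3.37431151e-04,
       -1.22411577e+00, -2.88113414e-01]), 'qd': array([ 6.15153387e-05, -1.80287720e-04,  3.83173893e-04, -1.21368093e-03,
       -2.19343441e-03, -1.57301717e-05]), 'joint_efforts': array([ 6.01464103e-05, -5.82714379e+01,  2.93054491e+01,  6.99716941e+00,
        6.95739698e-03, -1.40613656e-04]), 'eef_pos': array([0.24255505, 0.62939638, 0.23364049]), 'ee_rot': array([ 3.13994522e+00, -1.57428766e-04, -3.67916968e-01]), 'force': array([0.61644473, 1.05528429, 0.0305207 ]), 'moment': array([ 0.02851129, -0.01585565, -0.00039238]), 'gripper_force': 0.0, 'width': 0.08720446925520425}
scene [[486.95119956834736, 0.0, 308.38775225697026], [0.0, 486.95119956834736, 240.99172514097762], [0.0, 0.0, 1.0]] [[0.437, 0.554, -0.709, 1.193], [0.9, -0.26, 0.351, -0.452], [0.01, -0.791, -0.612, 0.807], [0.0, 0.0, 0.0, 1.0]]
top [[514.1159937646335, 0.0, 309.9816519154408], [0.0, 514.1159937646335, 232.08505144912078], [0.0, 0.0, 1.0]] [[-0.009, -0.996, 0.093, 0.346], [-1.0, 0.008, -0.011, -0.086], [0.01, -0.093, -0.996, 1.251], [0.0, 0.0, 0.0, 1.0]]
{'mtx': array([[361.63790477,   0.        , 323.45143004],
       [  0.        , 361.63790477, 240.71041062],
       [  0.        ,   0.        ,   1.        ]]), 'mount': array([[ 6.54492761e-04, -9.55697447e-01, -2.94350067e-01,
         7.97116502e-02],
       [ 9.99999785e-01,  6.16758260e-04,  2.21023649e-04,
        -8.84803584e-04],
       [-2.96889020e-05, -2.94350149e-01,  9.55697645e-01,
        -1.49991661e-01],
       [ 0.00000000e+00,  0.00000000e+00,  0.00000000e+00,
         1.00000000e+00]])}
```

View pics/scene.png

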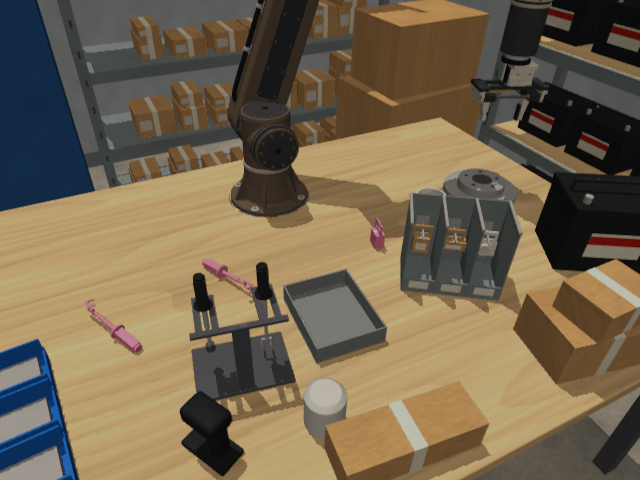

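View pics/top.png

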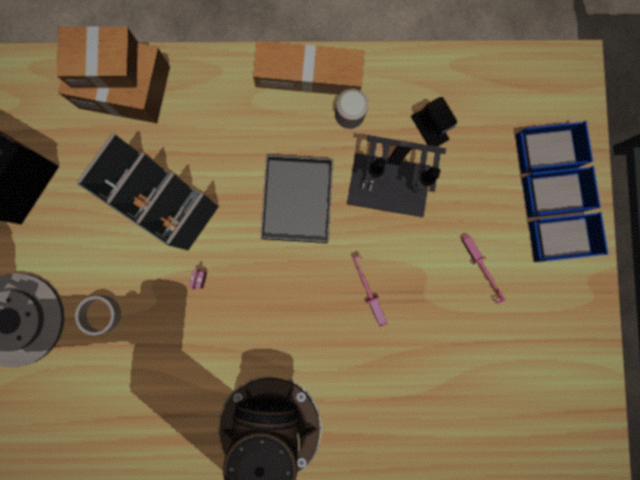

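The scene view shows the stand at (240,350), with rods at (200,290) and (263,280). The tray is at (333,313) and the rack at (460,245) with three packs. There are pink look-alike rods at (228,277) and (112,325), and a pink carton at (377,237). In the top view the prongs show at (368,185), under the rod at (377,168); the other rod is at (430,176). Candidates for the hook rod are the (263,280) and (200,290) rods, with the pink ones excluded. Next is a close crop to check.

```bash
python3 - <<'E'
import cv2,numpy as np
a=cv2.imread("pics/scene.png")
A=cv2.resize(a[180:310,390:530],None,fx=4,fy=4,interpolation=cv2.INTER_CUBIC)[:520,:400+160]
B=cv2.resize(a[250:400,180:310],None,fx=3.46,fy=3.46,interpolation=cv2.INTER_CUBIC)
h=520;B=B[:h]; A=A[:h]
c=np.hstack([A[:,:], cv2.resize(B,(240*B.shape[1]//B.shape[1],int(B.shape[0]*240/B.shape[1])))[:0].reshape(0,240,3)]) if 0 else A
print(A.shape,B.shape)
W=np.zeros((520,800,3),np.uint8); A2=cv2.resize(A,(400,371)); B2=cv2.resize(B,(400,int(B.shape[0]*400/B.shape[1])))
W[:371,:400]=A2; W[:B2.shape[0],400:]=B2[:520]
cv2.imwrite("pics/crop1.png",W)
t=cv2.imread("pics/top.png")
A=cv2.resize(t[125:255,75:225],(400,347),interpolation=cv2.INTER_CUBIC);B=cv2.resize(t[125:225,340:455],(400,348),interpolation=cv2.INTER_CUBIC)
W=np.zeros((348,800,3),np.uint8);W[:347,:400]=A;W[:,400:]=B
cv2.imwrite("pics/crop2.png",np.clip(W*1.8,0,255).astype(np.uint8))
E
```

```text
(520, 560, 3) (519, 450, 3)
```

View pics/crop1.png

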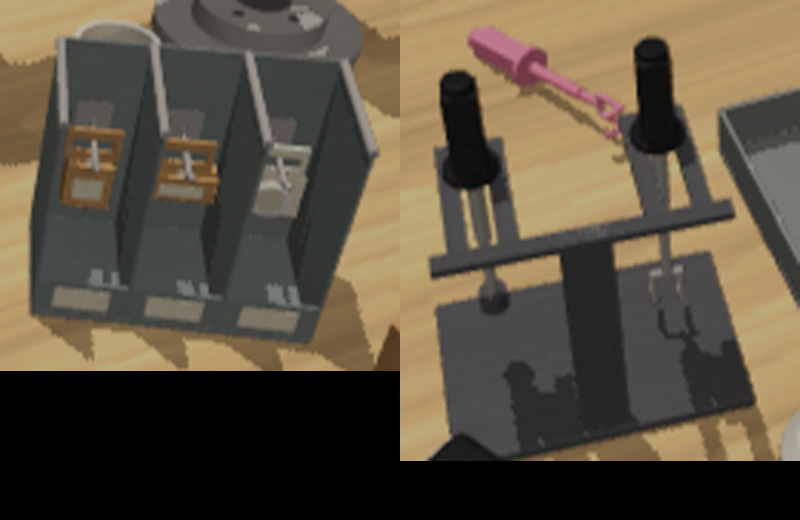

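View pics/crop2.png

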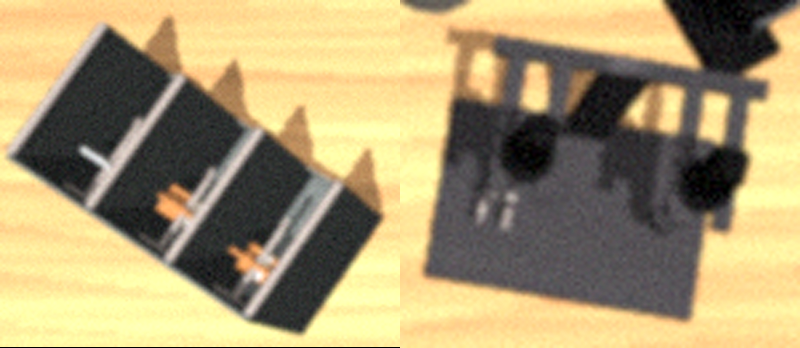

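Crops: the right-hand rod in the scene view, (263,280), ends in the two-pronged fork (crop 673,310). The left one, (200,290), ends in a round magnet. The rack opens towards the scene camera. The tall carton is in its left bay (crop 92,165), the wide one is in the middle and the blister card on the right. So the fork rod is at top px (377,168) and the target bay is at top px ~(170,222).

```bash
cat >> h.py <<'E'
def rect(pts):
    (c,s,a)=cv2.minAreaRect(pts.astype(np.float32)*1000); return np.round(c,1),np.round(s,1),round(a,1)
E
python3 - <<'E'
from h import *
for n in ("top","scene"):
    f=np.load(n+".npz"); im,P=f["im"],f["P"]; z=P[...,2]
    print(n,"bench z",np.nanmedian(z[abs(z)<.03]))
    x,y=P[...,0],P[...,1]
    if n=="top": bx={"rack":(75,225,125,255),"tray":(258,336,150,246),"stand":(340,455,130,222)}
    else: bx={"rack":(395,525,185,300),"tray":(280,390,265,360),"stand":(185,305,255,400)}
    for k,(u0,u1,v0,v1) in bx.items():
        m=np.zeros(z.shape,bool); m[v0:v1,u0:u1]=1
        lo,hi=dict(rack=(.187,.203),tray=(.039,.051),stand=(.172,.181))[k]
        m&=(z>lo)&(z<hi)
        # largest components only
        print(k,m.sum(),rect(P[m][:,:2]))
    m=np.zeros(z.shape,bool); u0,u1,v0,v1=bx["stand"]; m[v0:v1,u0:u1]=1
    m&=(z>.225)&(z<.26)
    nl,L,st,_=cv2.connectedComponentsWithStats(m.astype(np.uint8))
    for i in range(1,nl):
        if st[i,4]>15:
            q=P[L==i]; print("handle",st[i].tolist(),np.median(q,0).round(4),rect(q[q[:,2]>q[:,2].max()-.012][:,:2]))
    b=z[(x>.5)&(x<.9)&(abs(y)<.4)]; print(np.nanmax(b))
E
```

```text
top bench z 0.0016776705194884167
rack 1249 (array([537.8, 255.3]), array([234.7, 129.9]), 55.6)
tray 566 (array([540.2, -67. ]), array([160.5, 200.7]), 86.0)
stand 537 (array([ 591.2, -295.6]), array([170.4,  98.3]), 79.7)
handle [373, 158, 13, 13, 128] [ 0.5738 -0.2353  0.2499] (array([ 576.6, -236.7]), array([19.8, 18.9]), 73.4)
handle [426, 167, 14, 13, 137] [ 0.5548 -0.3424  0.2478] (array([ 558. , -343.9]), array([19.9, 20.5]), 81.8)
0.2563010658011058
scene bench z 0.0032082092669608597
rack 993 (array([535.9, 256.5]), array([234.1, 136.3]), 55.7)
tray 944 (array([539. , -67.2]), array([162.3, 204.9]), 86.2)
stand 384 (array([ 590.5, -296.1]), array([168.3,  98.3]), 80.0)
handle [256, 261, 13, 20, 214] [ 0.5838 -0.2393  0.2449] (array([ 578. , -237.6]), array([19.9, 20.8]), 76.4)
handle [193, 272, 13, 21, 225] [ 0.5647 -0.3467  0.2457] (array([ 558.6, -345.8]), array([18.9, 19.6]), 74.8)
0.2554947137825436
```

>>> {"method": "move_arm", "body": {
  "rows": "0 0 -9 0 0 -0.06 0.0876; 0 0 0 0 0 -0.061 0.0876; 0 0 0 0.03 0.046 0 0.05; 0 0 0 0.03 0.046 0 0.05; 0 0 0 0.03 0.046 0 0.05; 0 0 0 0.03 0.046 0 0.05; 0 0 0 0.03 0.046 0 0.05; 0 0 0 0.03 0.046 0 0.05"
}}

```text
t: 1.1
eef_pos: [0.3612, 0.3204, 0.3554]
ee_rot: [3.141, 0.0, -0.21]
force: [0.1, 0.4, 1.2]
width: 0.0501
gripper_force: 0.0
```

>>> {"method": "move_arm", "body": {
  "rows": "0 0 0 0.03 0.046 0 0.05; 0 0 0 0.03 0.046 0 0.05; 0 0 0 0.03 0.046 0 0.05; 0 0 0 0.03 0.046 0 0.05; 0 0 0 0.03 0.046 0 0.05; 0 0 0 0.03 0.046 0 0.05; 0 0 0 0.03 0.046 0 0.05; 0 0 0 0.03 0.046 0 0.05"
}}

```text
t: 2.1
eef_pos: [0.5189, -0.0896, 0.3554]
ee_rot: [-3.141, 0.0, -0.211]
force: [0.7, 1.0, 0.6]
width: 0.0499
gripper_force: 0.0
```

>>> {"method": "move_arm", "body": {
  "rows": "0 0 0 0.03 0.046 0 0.05; 0 0 0 0.03 0.046 0 0.05; 0 0 0 0.02 0.034 0 0.05; 0 0 0 0 0 0 0.05; 0 0 0 0 0 0 0.05"
}}

```text
t: 2.72
eef_pos: [0.5704, -0.2277, 0.355]
ee_rot: [-3.141, 0.001, -0.211]
force: [0.7, 0.3, -0.6]
width: 0.05
gripper_force: 0.0
```

```bash
cat >> h.py <<'E'
def go(p,yaw):  # totals to go, tool axes, tool down
    s=arm.get_state(); Rt=R.from_euler('xyz',s["ee_rot"]); G=R.from_euler('xyz',[np.pi,0,yaw])
    print("turn deg",np.degrees((Rt.inv()*G).as_rotvec()).round(2),"shift now-axes",Rt.inv().apply(np.array(p)-s["eef_pos"]).round(4),"goal-axes",G.inv().apply(np.array(p)-s["eef_pos"]).round(4))
E
python3 - <<'E'
from h import *
s=arm.get_state(); print(s["t"],s["eef_pos"],s["ee_rot"],s["q"].round(2))
im,d,P=cloud("wrist"); np.savez("w1.npz",im=im,P=P,d=d); cv2.imwrite("pics/w1.png",im)
z=P[...,2]; dist=np.hypot(P[...,0]-.577,P[...,1]+.237)
m=(z>.235)&(z<.26)&(dist<.03)
q=P[m]; print(m.sum(),np.median(q,0),rect(q[:,:2]))
c=(z>.178)&(z<.192)&(dist<.03); print("collar",c.sum(),P[c].mean(0), rect(P[c][:,:2]))
E
```

```text
2.725 [ 0.57035873 -0.22768903  0.35497289] [-3.14148446e+00  1.06101688e-03 -2.11353705e-01] [-0.06  0.21  0.07 -0.   -1.44  1.42]
750 [ 0.58022163 -0.23819931  0.25006257] (array([ 577.9, -238.1]), array([19.6, 19.9]), 77.9)
collar 1268 [ 0.58297802 -0.23769748  0.18148315] (array([ 579. , -238.1]), array([39.5, 53.3]), 79.4)
```

View pics/w1.png

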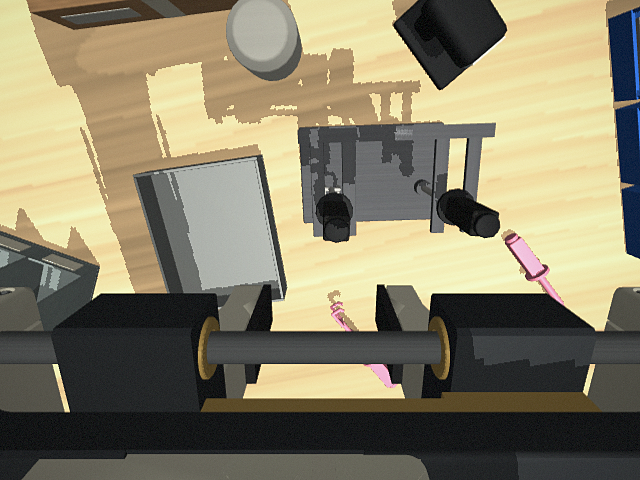

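The wrist view shows the fork rod's handle at (335,225), with fork prongs just visible behind it at (335,190). The magnet rod is at (470,212). The handle's square is aligned with tool yaw −12°.

>>> {"method": "move_arm", "body": {
  "rows": "0 0 0 0.0096 0.0086 0.03 0.05; 0 0 0 0 0 0.05 0.05; 0 0 0 0 0 0.045 0.05; 0 0 0 0 0 0.026 0.05; 0 0 0 0 0 0 0.05; 0 0 0 0 0 0 0.03"
}}

```text
t: 3.52
eef_pos: [0.5791, -0.2378, 0.2064]
ee_rot: [3.141, -0.002, -0.209]
force: [0.8, -0.6, -0.0]
width: 0.0447
gripper_force: 0.0
```

>>> {"method": "move_arm", "body": {
  "rows": "0 0 0 0 0 0 0.012; 0 0 0 0 0 0 0.012; 0 0 0 0 0 0 0.012; 0 0 0 0 0 0 0.012; 0 0 0 0 0 0 0.012",
  "squeeze": 45
}}

```text
t: 4.15
eef_pos: [0.5785, -0.2383, 0.2054]
ee_rot: [3.141, -0.001, -0.211]
force: [-0.8, 1.6, 5.5]
width: 0.02
gripper_force: 44.9
```

```bash
python3 - <<'E'
from h import *
s=arm.get_state(); print(s)
E
```

```text
{'t': 4.15, 'q': array([-7.89538599e-02,  2.97216554e-01, -1.45631721e-01,  3.01142494e-04,
       -1.12684412e+00,  1.43901413e+00]), 'qd': array([ 0.00051332, -0.00086558,  0.00096921, -0.0008365 ,  0.00106228,
       -0.0026322 ]), 'joint_efforts': array([-3.60654294e-01, -4.90441453e+01,  2.64066982e+01,  6.08599260e+00,
        4.47702231e-01, -8.93539855e-04]), 'eef_pos': array([ 0.57850586, -0.23827072,  0.20537506]), 'ee_rot': array([ 3.14146798e+00, -1.13009338e-03, -2.10606788e-01]), 'force': array([-0.79121151,  1.58193025,  5.54842062]), 'moment': array([0.38444443, 0.37955914, 0.04814332]), 'gripper_force': 44.93773877620697, 'width': 0.020031651242294553}
```

>>> {"method": "move_arm", "body": {
  "rows": "0 0 0 0 0 -0.006 0.012; 0 0 0 0 0 -0.006 0.012; 0 0 0 -0.02 0 0 0.012; 0 0 0 -0.03 0 0 0.012; 0 0 0 -0.03 0 0 0.012; 0 0 0 -0.02 0 0 0.012; 0 0 0 0 0 0 0.012; 0 0 0 0 0 0 0.012"
}}

```text
t: 5.15
eef_pos: [0.4809, -0.2173, 0.2169]
ee_rot: [3.142, -0.001, -0.211]
force: [1.5, -0.0, -0.8]
width: 0.02
gripper_force: 44.9
```

```bash
python3 - <<'E'
from h import *
s=arm.get_state(); print(s["eef_pos"],s["ee_rot"],s["force"],s["moment"])
im,d,P=cloud("scene"); K,T=cam("scene"); np.savez("s2.npz",im=im,P=P,d=d)
W=np.linalg.inv(T)
ps=[]
for L in (0,.058,.105,.155):
    q=W@np.r_[s["eef_pos"][:2],s["eef_pos"][2]-.0254-L,1]; u=K@q[:3]; ps.append((u[:2]/u[2]).round(0))
print(ps)
u,v=map(int,ps[2]); c=im[v-70:v+80,u-75:u+75]; cv2.imwrite("pics/s2.png",cv2.resize(c,(600,600),interpolation=cv2.INTER_CUBIC)); print(u-75,v-70)
E
```

```text
[ 0.48087254 -0.21731246  0.21688021] [ 3.14158467e+00 -6.68159886e-04 -2.10656602e-01] [ 1.5498726  -0.02509557 -0.77436472] [-0.00860442 -0.06216536  0.00986479]
[array([255., 257.]), array([256., 279.]), array([258., 295.]), array([259., 312.])]
183 225
```

View pics/s2.png

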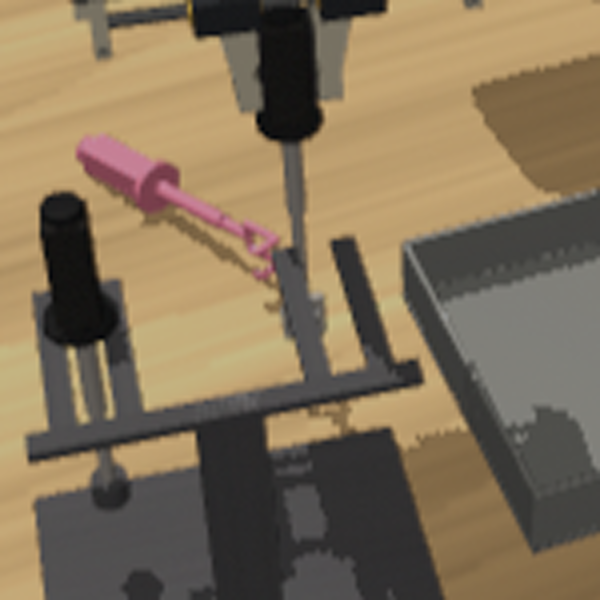

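The scene crop shows the rod free of the notch and the fork bottom near crop (305,338), roughly 0.148 below the collar. Now I feel for the bench.

>>> {"method": "move_arm", "body": {
  "rows": "0 0 0 0 0 0.02 0.012; 0 0 0 0 0 0.014 0.012; 0 0 0 0 0 0 0.012; 0 0 0 0 0 0 0.012"
}}

```text
t: 5.7
eef_pos: [0.4809, -0.2174, 0.1829]
ee_rot: [3.141, -0.0, -0.211]
force: [1.1, 0.1, -1.9]
width: 0.02
gripper_force: 44.9
```

>>> {"method": "move_arm", "body": {
  "rows": "0 0 0 0 0 0.002 0.012; 0 0 0 0 0 0 0.012; 0 0 0 0 0 0 0.012"
}}

```text
t: 6.08
eef_pos: [0.4805, -0.2172, 0.1808]
ee_rot: [-3.142, -0.0, -0.211]
force: [0.1, -0.1, -1.1]
width: 0.0199
gripper_force: 44.9
```

>>> {"method": "move_arm", "body": {
  "rows": "0 0 0 0 0 0.002 0.012; 0 0 0 0 0 0 0.012; 0 0 0 0 0 0 0.012"
}}

```text
t: 6.45
eef_pos: [0.4804, -0.2172, 0.1786]
ee_rot: [3.142, 0.0, -0.211]
force: [0.8, -0.3, -1.7]
width: 0.0199
gripper_force: 44.9
```

>>> {"method": "move_arm", "body": {
  "rows": "0 0 0 0 0 0.002 0.012; 0 0 0 0 0 0 0.012; 0 0 0 0 0 0 0.012"
}}

```text
t: 6.82
eef_pos: [0.4804, -0.2172, 0.1766]
ee_rot: [3.142, 0.0, -0.211]
force: [0.2, -0.3, -1.8]
width: 0.0198
gripper_force: 44.9
```

>>> {"method": "move_arm", "body": {
  "rows": "0 0 0 0 0 0.002 0.012; 0 0 0 0 0 0 0.012; 0 0 0 0 0 0 0.012"
}}

```text
t: 7.2
eef_pos: [0.4806, -0.2173, 0.1748]
ee_rot: [3.142, -0.0, -0.211]
force: [0.4, 0.8, 1.4]
width: 0.0197
gripper_force: 44.9
```

>>> {"method": "move_arm", "body": {
  "rows": "0 0 0 0 0 0.002 0.012; 0 0 0 0 0 0 0.012; 0 0 0 0 0 0 0.012"
}}

```text
t: 7.58
eef_pos: [0.4812, -0.2176, 0.1746]
ee_rot: [3.141, -0.002, -0.21]
force: [-2.7, 2.4, 13.6]
width: 0.0198
gripper_force: 45.0
```

Contact is at TCP z ≈ 0.175, so the prong bottoms lie 175 mm below the TCP. I lift and go to the front of the tall carton's bay.

>>> {"method": "move_arm", "body": {
  "rows": "0 0 0 0 0 -0.03 0.012; 0 0 0 0 0 -0.05 0.012; 0 0 7.4 0 0 -0.0474 0.012; 0 0 7.4 0 0 0 0.012; 0 0 7.5 0 0 0 0.012; 0 0 0 -0.008 -0.03 0 0.012; 0 0 0 -0.0145 -0.05 0 0.012; 0 0 0 -0.0145 -0.05 0 0.012"
}}

```text
t: 8.57
eef_pos: [0.5233, -0.0879, 0.2997]
ee_rot: [3.141, 0.0, -0.601]
force: [0.4, 0.6, -1.9]
width: 0.0202
gripper_force: 45.0
```

>>> {"method": "move_arm", "body": {
  "rows": "0 0 0 -0.0145 -0.05 0 0.012; 0 0 0 -0.0145 -0.05 0 0.012; 0 0 0 -0.0145 -0.05 0 0.012; 0 0 0 -0.0145 -0.045 0 0.012; 0 0 0 -0.006 -0.022 0 0.012; 0 0 0 0 0 0 0.012; 0 0 0 0 0 0 0.012"
}}

```text
t: 9.45
eef_pos: [0.5926, 0.1256, 0.2997]
ee_rot: [3.141, 0.0, -0.6]
force: [-0.3, -0.6, -2.6]
width: 0.0193
gripper_force: 45.0
```

```bash
python3 - <<'E'
from h import *
s=arm.get_state(); print(s["t"],s["eef_pos"],s["ee_rot"],s["force"])
im,d,P=cloud("wrist"); np.savez("w3.npz",im=im,P=P,d=d,e=s["eef_pos"]); cv2.imwrite("pics/w3.png",im)
m=(P[...,2]>.187)&(P[...,2]<.203)&(P[...,1]>.1); print(m.sum(),rect(P[m][:,:2]))
E
```

```text
9.45 [0.59264679 0.12556305 0.29970018] [ 3.14088448e+00  3.49664683e-04 -6.00238296e-01] [-0.25708639 -0.60803854 -2.5541535 ]
1140 (array([620.6, 250.5]), array([ 84.6, 247.5]), 5.6)
```

View pics/w3.png

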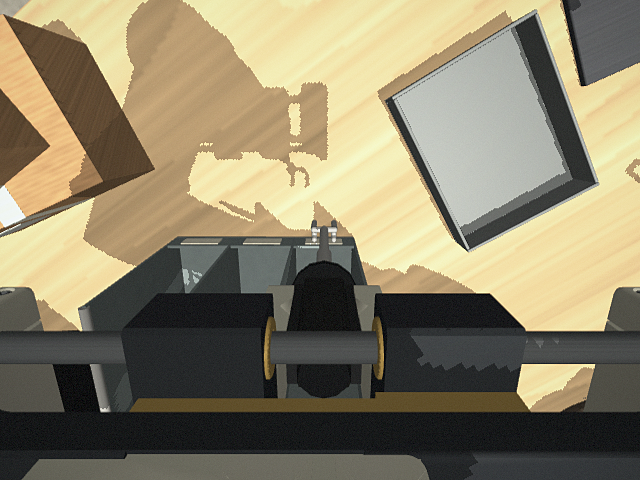

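The wrist view shows the rod upright in the grip with the fork at (322,232). The rack front is at (180–360,240) and mostly hidden by the gripper. I refine the rack frame from the earlier clouds and the fork's place in the tool frame.

```bash
python3 - <<'E'
from h import *
from scipy.optimize import minimize
C=np.array([.5369,.2559])
for n in ("top","scene"):
    f=np.load(n+".npz"); im,P=f["im"],f["P"]
    m=(P[...,2]>.188)&(P[...,2]<.203)&(np.hypot(P[...,0]-C[0],P[...,1]-C[1])<.16)
    q=P[m][:,:2]-C
    best=None
    for a in np.arange(143,149,.25):
        th=np.radians(a); x=q@[np.cos(th),np.sin(th)]; y=q@[-np.sin(th),np.cos(th)]
        k=x<.045
        # residual to nearest divider with free offset
        for o in np.arange(-.006,.0061,.0005):
            r=np.abs(y[k]-o-np.array([[-.1125],[-.0375],[.0375],[.1125]])).min(0); c=np.minimum(r,.006).mean()
            if best is None or c<best[0]: best=(c,a,o)
    th=np.radians(best[1]); x=q@[np.cos(th),np.sin(th)]; y=q@[-np.sin(th),np.cos(th)]-best[2]
    print(n,best,[ (round(np.median(y[(abs(y-c)<.008)&(x<.045)])*1e3,1),((abs(y-c)<.008)&(x<.045)).sum()) for c in (-.1125,-.0375,.0375,.1125)],
      "x range",np.percentile(x,[1,99]).round(4),"back band",np.median(x[(abs(abs(y)-.075)<.025)|(abs(y)<.025)]))
    # interior of tall bay
    A=P-np.r_[C,0]; X=A[...,0]*np.cos(th)+A[...,1]*np.sin(th);Y=-A[...,0]*np.sin(th)+A[...,1]*np.cos(th)-best[2];Z=P[...,2]
    hsv=cv2.cvtColor(im,cv2.COLOR_BGR2HSV)
    o=(hsv[...,1]>110)&(abs(Y-.075)<.034)&(X>-.05)&(X<.06)&(Z>.05)
    t=o&(Z>.108)
    print("orange",o.sum(),"X",np.percentile(X[o],[3,50,97]).round(4),"Y",np.percentile(Y[o],[1,50,99]).round(4),"Z",np.percentile(Z[o],[1,99]).round(3)," tab X",np.median(X[t]) if t.any() else None,t.sum())
    g=(~(hsv[...,1]>110))&(abs(Y-.075)<.012)&(X>-.03)&(X<.03)&(Z>.108)&(Z<.13)
    print("peg",g.sum(),np.c_[X[g],Y[g],Z[g]].round(4)[:14].tolist())
f=np.load("w3.npz");P=f["P"];e=f["e"]
yaw=-.6002;G=R.from_euler('xyz',[np.pi,0,yaw])
L=G.inv().apply((P-e).reshape(-1,3)).reshape(P.shape)
for lo,hi in ((.09,.13),(.135,.155),(.155,.18)):
    m=(abs(L[...,0])<.035)&(abs(L[...,1])<.025)&(L[...,2]>lo)&(L[...,2]<hi)
    if m.sum(): print(lo,m.sum(),np.percentile(L[m],[2,50,98],axis=0).round(4).tolist())
m=(abs(L[...,0])<.035)&(abs(L[...,1])<.025)&(L[...,2]>.135)&(L[...,2]<.18)
for sgn in (-1,1):
    k=m&(L[...,1]*sgn>.005); print(sgn,k.sum(),np.median(L[k],0).round(4))
E
```

```text
top (np.float64(0.0018908202767927542), np.float64(145.5), np.float64(0.001000000000000006)) [(np.float64(-112.1), np.int64(241)), (np.float64(-37.2), np.int64(239)), (np.float64(37.7), np.int64(210)), (np.float64(112.3), np.int64(207))] x range [-0.0645  0.0634] back band 0.06185641213437139
orange 77 X [0.0152 0.0262 0.0381] Y [0.053  0.061  0.0844] Z [0.094 0.134]  tab X 0.026944424789732507 30
peg 55 [[-0.0171, 0.072, 0.1237], [-0.0184, 0.0745, 0.1261], [-0.0141, 0.0718, 0.1248], [-0.0153, 0.0736, 0.1247], [-0.0166, 0.0757, 0.1259], [-0.0122, 0.0729, 0.124], [-0.0135, 0.0751, 0.1256], [-0.0147, 0.0762, 0.1228], [-0.009, 0.0699, 0.1155], [-0.0103, 0.073, 0.1198], [-0.0116, 0.0754, 0.1218], [-0.0074, 0.0739, 0.1252], [-0.0087, 0.0765, 0.1278], [-0.0098, 0.0767, 0.122]]
scene (np.float64(0.0017850008350707963), np.float64(145.5), np.float64(0.0015000000000000065)) [(np.float64(-112.2), np.int64(148)), (np.float64(-37.3), np.int64(131)), (np.float64(37.4), np.int64(110)), (np.float64(112.2), np.int64(106))] x range [-0.0659  0.0658] back band 0.06193456616795197
orange 315 X [0.0135 0.0204 0.0307] Y [0.052  0.0767 0.0952] Z [0.06  0.133]  tab X 0.02769639252720147 96
peg 31 [[0.0236, 0.0733, 0.1232], [0.0202, 0.0757, 0.1224], [0.0165, 0.0739, 0.1254], [0.0154, 0.0759, 0.123], [0.0163, 0.0735, 0.1226], [0.0199, 0.0707, 0.1203], [0.0293, 0.0758, 0.1099], [0.014, 0.0757, 0.1211], [0.008, 0.0742, 0.1257], [0.0136, 0.0711, 0.122], [0.0299, 0.0664, 0.1105], [0.0094, 0.0759, 0.1215], [0.0059, 0.0741, 0.1243], [0.0095, 0.0713, 0.122]]
0.09 140 [[-0.0011, -0.0039, 0.091], [0.0013, -0.0003, 0.108], [0.002, 0.0028, 0.1283]]
0.135 145 [[-0.003, -0.0112, 0.1362], [-0.0002, -0.0002, 0.1455], [0.0017, 0.0101, 0.154]]
0.155 156 [[-0.0183, -0.0112, 0.1558], [-0.0124, 0.0062, 0.1678], [0.0009, 0.0109, 0.1721]]
-1 126 [-0.0018 -0.0092  0.1616]
1 124 [-0.0019  0.0082  0.1659]
```

>>> {"method": "move_arm", "body": {
  "rows": "0 0 0.1 0 0.0006 0.0157 0.012; 0 0 0 -0.02 0 0 0.012; 0 0 0 -0.03 0 0 0.012; 0 0 0 -0.02 0 0 0.012; 0 0 0 -0.015 0 0 0.012; 0 0 0 -0.01 0 0 0.012; 0 0 0 -0.01 0 0 0.012; 0 0 0 -0.008 0 0 0.012"
}}

```text
t: 10.5
eef_pos: [0.4991, 0.19, 0.2842]
ee_rot: [3.141, -0.0, -0.602]
force: [0.2, -0.0, -1.9]
width: 0.0198
gripper_force: 45.0
```

>>> {"method": "move_arm", "body": {
  "rows": "0 0 0 -0.004 0 0 0.012; 0 0 0 0 0 0 0.012; 0 0 0 0 0 0 0.012"
}}

```text
t: 10.88
eef_pos: [0.4963, 0.1919, 0.2842]
ee_rot: [3.142, -0.0, -0.602]
force: [-0.3, -0.0, -1.7]
width: 0.0197
gripper_force: 45.0
```

```bash
cat >> h.py <<'E'
C=np.array([.5362,.2549]); TH=np.radians(145.5)
def rk(p):
    p=np.asarray(p); a=p[...,:2]-C; return np.stack([a[...,0]*np.cos(TH)+a[...,1]*np.sin(TH),-a[...,0]*np.sin(TH)+a[...,1]*np.cos(TH),p[...,2]],-1)
def look(name):
    s=arm.get_state(); print(s["t"],"rack frame",rk(s["eef_pos"]).round(4),s["ee_rot"].round(4),s["force"].round(1))
    im,d,P=cloud("scene"); Q=rk(P); hsv=cv2.cvtColor(im,cv2.COLOR_BGR2HSV)
    o=(hsv[...,1]>110)&(abs(Q[...,1]-.075)<.034)&(Q[...,0]>-.3)&(Q[...,0]<.06)&(Q[...,2]>.05)
    q=Q[o]; t=q[q[:,2]>.112]
    print("orange",o.sum(),"X",np.percentile(q[:,0],[3,50,97]).round(4),"Y",np.percentile(q[:,1],[1,50,99]).round(4),"Z",np.percentile(q[:,2],[1,99]).round(4),"tab",np.median(t,0).round(4),len(t))
    cv2.imwrite(f"pics/{name}.png",cv2.resize(im[170:300,380:540],(800,650))[:600]); return im,Q
E
python3 -c "
from h import *
look('in0')"
```

```text
10.875 rack frame [-0.0029  0.0745  0.2842] [ 3.1415 -0.     -0.6019] [-0.3 -0.  -1.7]
orange 445 X [-0.028   0.0159  0.0292] Y [0.0443 0.0798 0.108 ] Z [0.0599 0.3883] tab [-0.0215  0.0792  0.3706] 249
```

View pics/in0.png

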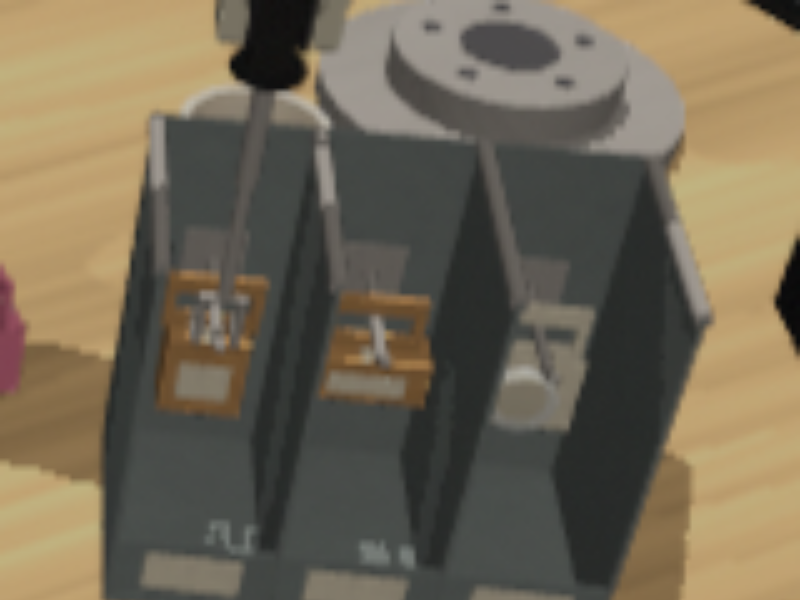

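The scene crop shows the fork straddling the peg at (215,315), just in front of the tall carton's slot. I advance slowly.

>>> {"method": "move_arm", "body": {
  "rows": "0 0 0 -0.003 0 0 0.012; 0 0 0 -0.003 0 0 0.012; 0 0 0 -0.003 0 0 0.012; 0 0 0 -0.003 0 0 0.012; 0 0 0 -0.002 0 0 0.012; 0 0 0 0 0 0 0.012"
}}

```text
t: 11.68
eef_pos: [0.4845, 0.2, 0.2843]
ee_rot: [-3.141, -0.0, -0.601]
force: [-0.0, -0.2, -2.1]
width: 0.02
gripper_force: 45.0
```

>>> {"method": "move_arm", "body": {
  "rows": "0 0 0 -0.003 0 0 0.012; 0 0 0 -0.003 0 0 0.012; 0 0 0 -0.003 0 0 0.012; 0 0 0 -0.003 0 0 0.012; 0 0 0 0 0 0 0.012; 0 0 0 0 0 0 0.012"
}}

```text
t: 12.42
eef_pos: [0.4746, 0.2067, 0.2842]
ee_rot: [-3.142, 0.0, -0.602]
force: [-0.1, 0.3, -0.8]
width: 0.0197
gripper_force: 45.0
```

```bash
sed -i 's/Q\[\.\.\.,2\]>\.05)/Q[...,2]>.05)\&(Q[...,2]<.15)/' h.py; python3 -c "
from h import *
look('in1')"
```

```text
12.425 rack frame [0.0234 0.0746 0.2842] [-3.1416e+00  1.0000e-04 -6.0160e-01] [-0.1  0.3 -0.8]
orange 295 X [0.0165 0.0222 0.0331] Y [0.0518 0.0785 0.096 ] Z [0.0595 0.1325] tab [0.03   0.0745 0.1274] 66
```

View pics/in1.png

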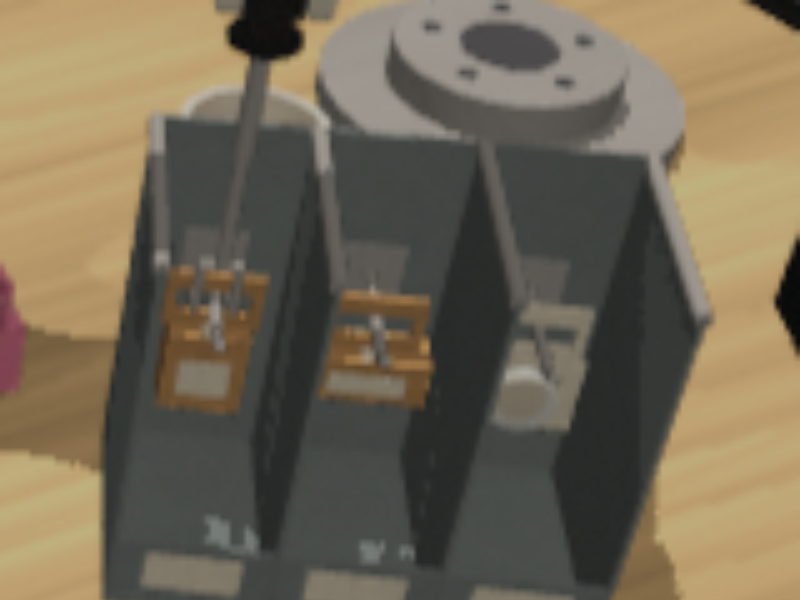

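The crop shows the tips through the slot and the legs touching the tab, with the pack moved only ~2.5 mm. I lift 11.5 mm gently.

>>> {"method": "move_arm", "body": {
  "rows": "0 0 0 0 0 -0.002 0.012; 0 0 0 0 0 -0.002 0.012; 0 0 0 0 0 -0.0015 0.012; 0 0 0 0 0 -0.0015 0.012; 0 0 0 0 0 -0.0015 0.012; 0 0 0 0 0 -0.0015 0.012; 0 0 0 0 0 -0.0015 0.012; 0 0 0 0 0 0 0.012"
}}

```text
t: 13.48
eef_pos: [0.4748, 0.2067, 0.2959]
ee_rot: [-3.141, -0.0, -0.602]
force: [0.2, 0.5, -2.8]
width: 0.0198
gripper_force: 45.0
```

>>> {"method": "move_arm", "body": {
  "rows": "0 0 0 0 0 0 0.012; 0 0 0 0 0 0 0.012"
}}

```text
t: 13.72
eef_pos: [0.4747, 0.2066, 0.2957]
ee_rot: [3.141, 0.0, -0.602]
force: [-0.5, -0.8, -3.3]
width: 0.0201
gripper_force: 45.0
```

```bash
python3 -c "
from h import *
look('in2')"
```

```text
13.725 rack frame [0.0234 0.0746 0.2957] [ 3.1414e+00  1.0000e-04 -6.0170e-01] [-0.5 -0.8 -3.3]
orange 289 X [0.0161 0.0223 0.0333] Y [0.0524 0.0776 0.0962] Z [0.0656 0.1382] tab [0.0303 0.0721 0.1294] 89
```

>>> {"method": "move_arm", "body": {
  "rows": "0 0 0 0.002 0 0 0.012; 0 0 0 0.004 0 0 0.012; 0 0 0 0.005 0 0 0.012; 0 0 0 0.005 0 0 0.012; 0 0 0 0.005 0 0 0.012; 0 0 0 0.003 0 0 0.012; 0 0 0 0.001 0 0 0.012; 0 0 0 0 0 0 0.012"
}}

```text
t: 14.78
eef_pos: [0.4953, 0.1925, 0.2957]
ee_rot: [3.142, 0.0, -0.602]
force: [0.1, -0.8, -3.9]
width: 0.0197
gripper_force: 45.0
```

```bash
python3 -c "
from h import *
look('in3')"
```

```text
14.775 rack frame [-0.0017  0.0746  0.2957] [ 3.1416  0.     -0.6018] [ 0.1 -0.8 -3.9]
orange 321 X [-0.0089 -0.0027  0.0087] Y [0.0528 0.0761 0.0964] Z [0.0662 0.1387] tab [0.0049 0.074  0.1281] 100
```

>>> {"method": "move_arm", "body": {
  "rows": "0 0 0 0.002 0 0 0.012; 0 0 0 0.004 0 0 0.012; 0 0 0 0.005 0 0 0.012; 0 0 0 0.005 0 0 0.012; 0 0 0 0.005 0 0 0.012; 0 0 0 0.005 0 0 0.012; 0 0 0 0.005 0 0 0.012; 0 0 0 0.003 0 0 0.012"
}}

```text
t: 15.82
eef_pos: [0.5237, 0.173, 0.2957]
ee_rot: [3.142, -0.0, -0.602]
force: [0.0, -0.2, -3.1]
width: 0.0198
gripper_force: 45.0
```

```bash
python3 -c "
from h import *
look('in4')"
```

```text
15.825 rack frame [-0.036   0.0746  0.2957] [ 3.1415 -0.     -0.6019] [ 0.  -0.2 -3.1]
orange 353 X [-0.0437 -0.0369 -0.0261] Y [0.0521 0.0747 0.0961] Z [0.0654 0.1384] tab [-0.0297  0.0721  0.1283] 115
```

View pics/in4.png

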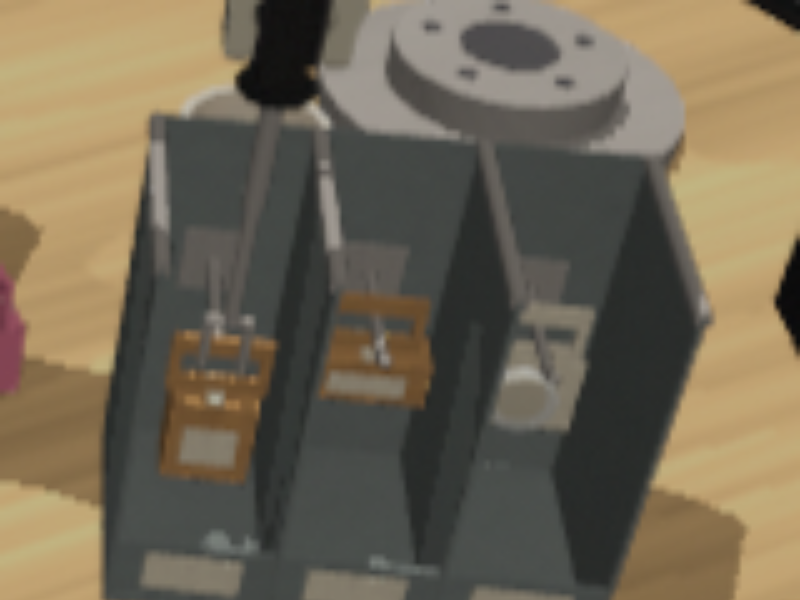

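The crop shows the pack clear of the peg end, hanging on both prongs at (225,360), with the neighbours unmoved. I carry it out and over the tray.

>>> {"method": "move_arm", "body": {
  "rows": "0 0 0 0.004 0 0 0.012; 0 0 0 0.008 0 0 0.012; 0 0 0 0.012 0 -0.003 0.012; 0 0 0 0.015 0 -0.004 0.012; 0 0 0 0.015 0 -0.004 0.012; 0 0 0 0.015 0 -0.004 0.012; 0 0 0 0.01 0 -0.003 0.012; 0 0 0 0.006 0 -0.002 0.012"
}}

```text
t: 16.88
eef_pos: [0.594, 0.1247, 0.3158]
ee_rot: [3.141, 0.0, -0.602]
force: [-0.4, 0.5, -2.4]
width: 0.0201
gripper_force: 45.0
```

>>> {"method": "move_arm", "body": {
  "rows": "0 0 0 0.002 0.0057 0 0.012; 0 0 0 0.0042 0.0113 0 0.012; 0 0 0 0.007 0.019 0 0.012; 0 0 0 0.007 0.019 0 0.012; 0 0 0 0.007 0.019 0 0.012; 0 0 0 0.0078 0.0207 0 0.012; 0 0 0 0.0078 0.0207 0 0.012; 0 0 0 0.007 0.019 0 0.012"
}}

```text
t: 17.88
eef_pos: [0.558, -0.0154, 0.3158]
ee_rot: [-3.142, -0.0, -0.602]
force: [-0.3, -0.2, -3.5]
width: 0.0199
gripper_force: 45.0
```

>>> {"method": "move_arm", "body": {
  "rows": "0 0 0 0.007 0.019 0 0.012; 0 0 0 0.007 0.019 0 0.012; 0 0 0 0.0042 0.0113 0 0.012; 0 0 0 0.002 0.0057 0 0.012; 0 0 0 0 0 0 0.012; 0 0 0 0 0 0 0.012; 0 0 0 0 0 0 0.012; 0 0 0 0 0 0 0.012"
}}

```text
t: 18.88
eef_pos: [0.544, -0.0703, 0.3157]
ee_rot: [3.142, 0.0, -0.601]
force: [-0.9, 0.5, -2.2]
width: 0.0193
gripper_force: 45.0
```

```bash
cat >> h.py <<'E'
def pack(n="scene"):
    s=arm.get_state(); e=s["eef_pos"]; print(round(s["t"],2),e.round(4),s["ee_rot"].round(4),s["force"].round(1))
    im,d,P=cloud(n); L=R.from_euler('xyz',[np.pi,0,-.602]).inv().apply((P-e).reshape(-1,3)).reshape(P.shape)
    hsv=cv2.cvtColor(im,cv2.COLOR_BGR2HSV)
    o=(hsv[...,1]>120)&(hsv[...,0]>5)&(hsv[...,0]<20)&(abs(L[...,0])<.06)&(abs(L[...,1])<.05)&(P[...,2]>.012)&(P[...,2]<.2)
    k=cv2.connectedComponentsWithStats(cv2.dilate(o.astype(np.uint8),np.ones((5,5))))
    i=1+np.argmax(k[2][1:,4]); o&=k[1]==i
    print(n,o.sum(),"tool x",np.percentile(L[o][:,0],[2,50,98]).round(4),"y",np.percentile(L[o][:,1],[2,50,98]).round(4),"world z",np.percentile(P[o][:,2],[1,99]).round(4),"mean",P[o].mean(0).round(3))
    return im,P,L,o
E
python3 -c "
from h import *
pack()"
```

```text
18.88 [ 0.544  -0.0703  0.3157] [ 3.1415e+00  1.0000e-04 -6.0110e-01] [-0.9  0.5 -2.2]
scene 392 tool x [-0.01   -0.0008  0.0066] y [-0.0217 -0.0008  0.0205] world z [0.0857 0.159 ] mean [ 0.543 -0.069  0.127]
```

>>> {"method": "move_arm", "body": {
  "rows": "0 0 0 0 0 0.006 0.012; 0 0 0 0 0 0.012 0.012; 0 0 0 0 0 0.014 0.012; 0 0 0 0 0 0.014 0.012; 0 0 0 0 0 0.012 0.012; 0 0 0 0 0 0.008 0.012; 0 0 0 0 0 0.004 0.012; 0 0 0 0 0 0.002 0.012"
}}

```text
t: 19.92
eef_pos: [0.5441, -0.0706, 0.2438]
ee_rot: [-3.141, -0.0, -0.602]
force: [-1.1, -0.1, -2.6]
width: 0.0197
gripper_force: 45.0
```

>>> {"method": "move_arm", "body": {
  "rows": "0 0 0 0 0 0.0015 0.012; 0 0 0 0 0 0.0015 0.012; 0 0 0 0 0 0.0015 0.012; 0 0 0 0 0 0.0015 0.012; 0 0 0 0 0 0.0015 0.012; 0 0 0 0 0 0.0015 0.012; 0 0 0 0 0 0.001 0.012; 0 0 0 0 0 0 0.012"
}}

```text
t: 20.92
eef_pos: [0.5439, -0.0706, 0.2337]
ee_rot: [3.142, 0.0, -0.602]
force: [0.1, -0.5, -2.0]
width: 0.0195
gripper_force: 45.0
```

```bash
python3 - <<'E'
from h import *
pack()
im,P,L,o=pack("wrist")
z=P[...,2]
m=(abs(L[...,0])<.03)&(abs(L[...,1])<.02)&(L[...,2]>.13)&(L[...,2]<.18)&~o
print("fork",m.sum(),np.percentile(L[m],[2,50,98],axis=0).round(4).tolist() if m.any() else 0)
E
```

```text
20.93 [ 0.5439 -0.0706  0.2337] [ 3.1415  0.     -0.6017] [ 0.1 -0.5 -2. ]
scene 283 tool x [-0.0085  0.0004  0.0066] y [-0.0213 -0.0022  0.0196] world z [0.0125 0.0792] mean [ 0.544 -0.069  0.049]
20.98 [ 0.544  -0.0706  0.2338] [ 3.1416 -0.     -0.6017] [-0.6 -0.2 -1.6]
wrist 395 tool x [-0.0092 -0.0014  0.0068] y [-0.0228 -0.0021  0.0209] world z [0.0139 0.0775] mean [ 0.544 -0.069  0.051]
fork 478 [[-0.0174, -0.0187, 0.1346], [-0.0045, 0.0005, 0.1575], [0.0016, 0.0191, 0.1795]]
```

>>> {"method": "move_arm", "body": {
  "rows": "0 0 0 0 0 0.0016 0.012; 0 0 0 0 0 0 0.012; 0 0 0 0.0015 0 0 0.012; 0 0 0 0.002 0 0 0.012; 0 0 0 0.002 0 0 0.012; 0 0 0 0.002 0 0 0.012; 0 0 0 0.002 0 0 0.012; 0 0 0 0 0 0 0.012"
}}

```text
t: 22.02
eef_pos: [0.5519, -0.0761, 0.2321]
ee_rot: [3.142, 0.0, -0.602]
force: [-0.2, -0.1, -1.5]
width: 0.0201
gripper_force: 45.0
```

```bash
python3 - <<'E'
from h import *
pack()
E
```

```text
22.02 [ 0.5519 -0.0761  0.2321] [ 3.1416  0.     -0.6018] [-0.2 -0.1 -1.5]
scene 240 tool x [-0.0181 -0.007  -0.0026] y [-0.0215 -0.0026  0.02  ] world z [0.0136 0.0801] mean [ 0.545 -0.069  0.048]
```

Pack stays put at full height while the fork withdraws. I continue.

>>> {"method": "move_arm", "body": {
  "rows": "0 0 0 0.002 0 0 0.012; 0 0 0 0.002 0 0 0.012; 0 0 0 0.002 0 0 0.012; 0 0 0 0.002 0 0 0.012; 0 0 0 0.003 0 0 0.012; 0 0 0 0.004 0 0 0.012; 0 0 0 0.004 0 0 0.012; 0 0 0 0 0 0 0.012"
}}

```text
t: 23.08
eef_pos: [0.5676, -0.087, 0.232]
ee_rot: [3.141, 0.0, -0.602]
force: [0.2, -0.2, -1.9]
width: 0.0198
gripper_force: 45.0
```

```bash
python3 - <<'E'
from h import *
im,P,L,o=pack()
E
```

```text
23.07 [ 0.5676 -0.087   0.232 ] [ 3.1414e+00  1.0000e-04 -6.0200e-01] [ 0.2 -0.2 -1.9]
scene 210 tool x [-0.0378 -0.0292 -0.0223] y [-0.0221 -0.0086  0.0206] world z [0.013  0.0797] mean [ 0.545 -0.067  0.05 ]
```

The fork is clear and the pack is standing in the tray. I return the rod.

>>> {"method": "move_arm", "body": {
  "rows": "0 0 0 0.008 0 0 0.012; 0 0 0 0.007 0 -0.005 0.012; 0 0 0 0 0 -0.035 0.012; 0 0 0 0 0 -0.048 0.012; 0 0 -7.4 0 0 0 0.012; 0 0 -7.5 0 0 0 0.012; 0 0 -7.5 0 0 0 0.012; 0 0 0 -0.01 0.02 0 0.012"
}}

```text
t: 24.12
eef_pos: [0.5664, -0.1126, 0.32]
ee_rot: [3.141, 0.0, -0.209]
force: [-0.1, 0.2, -2.5]
width: 0.0198
gripper_force: 45.0
```

>>> {"method": "move_arm", "body": {
  "rows": "0 0 0 -0.018 0.035 0 0.012; 0 0 0 -0.018 0.035 0 0.012; 0 0 0 -0.015 0.03 0 0.012; 0 0 0 -0.0104 0.0198 0 0.012; 0 0 0 0 0 0 0.012; 0 0 0 0 0 0 0.012"
}}

```text
t: 24.88
eef_pos: [0.481, -0.217, 0.3202]
ee_rot: [-3.141, -0.0, -0.212]
force: [0.0, 0.8, -1.9]
width: 0.0197
gripper_force: 45.0
```

```bash
python3 - <<'E'
from h import *
s=arm.get_state(); print(s["t"],s["eef_pos"],s["ee_rot"],s["force"]); go([.4809,-.2173,.2174],-.2107)
im,d,P=cloud("wrist"); z=P[...,2]; hsv=cv2.cvtColor(im,cv2.COLOR_BGR2HSV)
o=(hsv[...,1]>120)&(hsv[...,0]>5)&(hsv[...,0]<20)&(np.hypot(P[...,0]-.545,P[...,1]+.068)<.05)&(z>.012)&(z<.12)
im,d,P=cloud("top"); z=P[...,2]
o=(np.hypot(P[...,0]-.545,P[...,1]+.068)<.05)&(z>.012)&(z<.12); print("pack top",o.sum(),np.percentile(z[o],[1,50,99]) if o.any() else 0)
E
```

```text
24.875 [ 0.48096733 -0.2170438   0.32024968] [-3.14144485e+00 -2.99893696e-04 -2.11510918e-01] [ 0.03181306  0.79490237 -1.90579703]
turn deg [-0.01 -0.02 -0.05] shift now-axes [-0.      0.0003  0.1028] goal-axes [-0.      0.0003  0.1028]
pack top 136 [0.01447243 0.04931922 0.08123111]
```

>>> {"method": "move_arm", "body": {
  "rows": "0 0 0 0 0.0003 0.02 0.012; 0 0 0 0 0 0.035 0.012; 0 0 0 0 0 0.03 0.012; 0 0 0 0 0 0.0175 0.012; 0 0 0 0.01 0 0 0.012; 0 0 0 0.015 0 0 0.012; 0 0 0 0.015 0 0 0.012; 0 0 0 0 0 0 0.012"
}}

```text
t: 25.98
eef_pos: [0.5215, -0.2259, 0.2178]
ee_rot: [3.141, -0.001, -0.211]
force: [-0.9, -0.6, -0.7]
width: 0.0198
gripper_force: 45.0
```

>>> {"method": "move_arm", "body": {
  "rows": "0 0 0 0.01 0 0 0.012; 0 0 0 0.01 0 0 0.012; 0 0 0 0.01 0 0 0.012; 0 0 0 0.01 0 0 0.012; 0 0 0 0.01 0 0 0.012; 0 0 0 0.01 0 0 0.012; 0 0 0 0 0 0 0.012; 0 0 0 0 0 0 0.012"
}}

```text
t: 26.98
eef_pos: [0.5782, -0.2381, 0.2175]
ee_rot: [-3.142, 0.0, -0.211]
force: [-0.3, 0.3, -2.9]
width: 0.0202
gripper_force: 45.0
```

```bash
python3 - <<'E'
from h import *
s=arm.get_state(); print(s["t"],s["eef_pos"],s["ee_rot"],s["force"],s["moment"]); go([.5785,-.2383,.2055],-.2107)
E
```

```text
26.975 [ 0.57821719 -0.23814546  0.21748278] [-3.14153769e+00  4.97974894e-04 -2.10752944e-01] [-0.32205447  0.28374817 -2.8776694 ] [0.00864782 0.04340149 0.00818058]
turn deg [-0.    0.03 -0.  ] shift now-axes [0.0003 0.0001 0.012 ] goal-axes [0.0003 0.0001 0.012 ]
```

>>> {"method": "move_arm", "body": {
  "rows": "0 0 0 0 0 0.004 0.012; 0 0 0 0 0 0.004 0.012; 0 0 0 0 0 0.002 0.012; 0 0 0 0 0 0.0015 0.012; 0 0 0 0 0 0 0.012; 0 0 0 0 0 0 0.012"
}}

```text
t: 27.72
eef_pos: [0.5785, -0.2383, 0.2063]
ee_rot: [3.142, -0.0, -0.211]
force: [0.0, 0.3, -2.1]
width: 0.0194
gripper_force: 45.0
```

>>> {"method": "move_arm", "body": {
  "rows": "0 0 0 0 0 0.001 0.012; 0 0 0 0 0 0 0.012; 0 0 0 0 0 0 0.012"
}}

```text
t: 28.1
eef_pos: [0.5786, -0.2383, 0.2054]
ee_rot: [3.142, -0.0, -0.211]
force: [-0.7, -0.4, -0.5]
width: 0.0203
gripper_force: 45.0
```

>>> {"method": "move_arm", "body": {
  "rows": "0 0 0 0 0 0.0007 0.012; 0 0 0 0 0 0 0.012; 0 0 0 0 0 0 0.012"
}}

```text
t: 28.48
eef_pos: [0.5786, -0.2383, 0.2054]
ee_rot: [3.141, -0.001, -0.211]
force: [-1.8, 1.3, 5.4]
width: 0.0197
gripper_force: 45.0
```

Firm contact of the collar on the arms (+7 N). I release to a modest opening and rise.

>>> {"method": "move_arm", "body": {
  "rows": "0 0 0 0 0 0 0.024; 0 0 0 0 0 0 0.03; 0 0 0 0 0 0 0.04; 0 0 0 0 0 0 0.05; 0 0 0 0 0 0 0.05; 0 0 0 0 0 0 0.05"
}}

```text
t: 29.22
eef_pos: [0.5784, -0.2383, 0.2044]
ee_rot: [3.142, 0.0, -0.211]
force: [-0.4, 0.4, -0.1]
width: 0.0501
gripper_force: 0.0
```

>>> {"method": "move_arm", "body": {
  "rows": "0 0 0 0 0 -0.01 0.05; 0 0 0 0 0 -0.03 0.05; 0 0 0 0 0 -0.05 0.05; 0 0 0 0 0 -0.06 0.05; 0 0 0 -0.03 0 -0.04 0.05; 0 0 0 -0.05 0 0 0.05; 0 0 0 -0.05 0 0 0.05; 0 0 0 0 0 0 0.05"
}}

```text
t: 30.22
eef_pos: [0.4487, -0.2108, 0.3972]
ee_rot: [-3.141, -0.005, -0.211]
force: [0.2, -0.3, 0.1]
width: 0.0501
gripper_force: 0.0
```

```bash
python3 - <<'E'
from h import *
s=arm.get_state(); print(s["t"],s["eef_pos"],s["force"])
for n in ("top","scene"):
    im,d,P=cloud(n); z=P[...,2]; x,y=P[...,0],P[...,1]
    for c in ((.578,-.238),(.558,-.345)):
        m=(z>.225)&(z<.26)&(np.hypot(x-c[0],y-c[1])<.03); q=P[m]; print(n,"handle",m.sum(),rect(q[:,:2]) if m.any() else 0, q[:,2].max() if m.any() else 0)
        m=(z>.172)&(z<.195)&(np.hypot(x-c[0],y-c[1])<.022); print(" collar z",np.median(z[m]) if m.any() else 0)
    o=(np.hypot(x-.545,y+.068)<.05)&(z>.012)&(z<.12); print(" pack",o.sum(),np.percentile(z[o],[1,50,99]).round(4),rect(P[o][:,:2]))
    hsv=cv2.cvtColor(im,cv2.COLOR_BGR2HSV); Q=rk(P)
    for b in (-.075,0,.075):
        k=(abs(Q[...,1]-b)<.034)&(Q[...,0]>-.05)&(Q[...,0]<.056)&(Q[...,2]>.05)&(Q[...,2]<.15); f=np.load(n+".npz"); Q0=rk(f["P"]); k0=(abs(Q0[...,1]-b)<.034)&(Q0[...,0]>-.05)&(Q0[...,0]<.056)&(Q0[...,2]>.05)&(Q0[...,2]<.15)
        print("  bay",b,k0.sum(),np.median(Q0[k0],0).round(4),k.sum(),np.median(Q[k],0).round(4) if k.any() else 0)
E
```

```text
30.225 [ 0.44867519 -0.21082841  0.39717926] [ 0.23497214 -0.2873694   0.14835072]
top handle 0 0 0
 collar z 0
top handle 0 0 0
 collar z 0Traceback (most recent call last):
  File "<stdin>", line 8, in <module>
    return _quantile_unchecked(
        a, q, axis, out, overwrite_input, method, keepdims, weights)
    return _ureduce(a,
                    func=_quantile_ureduce_func,
    ...<5 lines>...
                    overwrite_input=overwrite_input,
                    method=method)
    r = func(a, **kwargs)
    result = _quantile(arr,
                       quantiles=q,
    ...<2 lines>...
                       out=out,
                       weights=wgt)
    slices_having_nans = np.isnan(arr[-1, ...])
                                  ~~~^^^^^^^^^
IndexError: index -1 is out of bounds for axis 0 with size 0
```

```bash
python3 - <<'E'
from h import *
n="scene"; im,d,P=cloud(n); z=P[...,2]; x,y=P[...,0],P[...,1]; f=np.load(n+".npz")
for nm,PP in (("before",f["P"]),("now",P)):
    z=PP[...,2];x,y=PP[...,0],PP[...,1]; Q=rk(PP); print(nm)
    for c in ((.578,-.238),(.558,-.345)):
        m=(z>.225)&(z<.26)&(np.hypot(x-c[0],y-c[1])<.03); q=PP[m]; print(" handle",m.sum(),rect(q[:,:2]),np.percentile(q[:,2],98).round(4)) if m.any() else print("none")
    o=(np.hypot(x-.545,y+.068)<.045)&(z>.014)&(z<.12)
    if o.any(): print(" pack",o.sum(),np.percentile(z[o],[1,50,99]).round(4),rect(PP[o][:,:2]))
    m=(z>.039)&(z<.051); b=np.zeros_like(m); b[265:360,280:390]=1; print(" tray",rect(PP[m&b][:,:2]))
    for b in (-.075,0,.075):
        k=(abs(Q[...,1]-b)<.034)&(Q[...,0]>-.05)&(Q[...,0]<.05)&(Q[...,2]>.06)&(Q[...,2]<.15)
        print(" bay",b,k.sum(),np.median(Q[k],0).round(4))
E
```

```text
before
 handle 214 (array([ 578.1, -237.7]), array([20. , 21.2]), 76.2) 0.2545
 handle 225 (array([ 559.2, -345.4]), array([19.4, 20.9]), 69.9) 0.2542
 tray (array([539. , -67.2]), array([162.3, 204.9]), 86.2)
 bay -0.075 345 [ 0.0258 -0.0805  0.0979]
 bay 0 391 [ 0.016  -0.0026  0.1033]
 bay 0.075 473 [0.018  0.0754 0.1003]
now
 handle 211 (array([ 577.9, -236.7]), array([21.1, 21.6]), 73.4) 0.2548
 handle 223 (array([ 559.2, -346.1]), array([20.2, 20.6]), 74.2) 0.2547
 pack 493 [0.015  0.0505 0.0814] (array([538.3, -65.7]), array([45.7, 31.9]), 55.0)
 tray (array([539.1, -67.7]), array([161.4, 206.4]), 86.1)
 bay -0.075 345 [ 0.0253 -0.0802  0.0983]
 bay 0 388 [ 0.0156 -0.0029  0.103 ]
 bay 0.075 42 [0.0106 0.0742 0.1231]
```

The rod hangs where it was, the pack stands upright in the tray, and the other packs, the other rod and the tray have not moved. I hand it in.

```bash
python3 -c "
from station import arm
print(arm.job_done())"
```

```text
the job is handed in; nothing more can be done
None
```

The job is handed in at about 30 s of the 72 s allowed: the tall carton stands upright in the grey tray, the hook rod hangs back in its notch, and the other packs and the magnet rod are where they were.

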